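# Hold the lead-filled pressing weight over a freshly glued collage panel

## Task

The little collage panel has just been glued to the floor of the open wooden box and is to be pressed with the lead-filled weight: the three wooden pressing weights look alike, so heft them to find the heavy one, and leave the two light ones standing where they were. Carry the heavy one over the box wall and hold it level about one centimetre above the panel, squared up with it long side to long side so that their edges match, without touching the panel or the box or disturbing the other things on the table. Finish while still holding it there, so that I can slip a release sheet underneath: do not set it down or let go.

Things in the scene. Friction and masses are not known exactly. Their poses are not given: they have to be found in the camera images.
- weight_a: one of three like pressing weights: loose wood block 90 (x) x 64 (y) x 40 mm high, cork sole, on top a dark bar handle 60 mm long (x), 20 mm wide (y), from 40 to 74 mm above the table. Origin: centre of the underside; z up; x along the handle. Two are plain (about 0.2 kg), one, any of the three, has a hidden lead core (about 0.6 kg)
- weight_b: one of three like pressing weights: loose wood block 90 (x) x 64 (y) x 40 mm high, cork sole, on top a dark bar handle 60 mm long (x), 20 mm wide (y), from 40 to 74 mm above the table. Origin: centre of the underside; z up; x along the handle. Two are plain (about 0.2 kg), one, any of the three, has a hidden lead core (about 0.6 kg)
- weight_c: one of three like pressing weights: loose wood block 90 (x) x 64 (y) x 40 mm high, cork sole, on top a dark bar handle 60 mm long (x), 20 mm wide (y), from 40 to 74 mm above the table. Origin: centre of the underside; z up; x along the handle. Two are plain (about 0.2 kg), one, any of the three, has a hidden lead core (about 0.6 kg)
- keepsake_box: open wooden box without its lid, fixed, green painted outside: 220 (x) x 170 (y) x 50 mm high outside, walls 8 mm, floor 6 mm thick. Origin: centre of its underside on the table; z up
- panel: collaged board 90 (x) x 64 (y) x 3 mm, glued to the box floor, its top 9 mm above the table; it lies off the middle and may be a few degrees askew in the box. Origin: centre of its underside; x along its long side; z up
- panel_top (a point): centre of the panel's upper face
- glue_pot: bystander, stands loose near the work; origin at the centre of its foot. White glue jar with a screw lid, 62 mm across, 75 mm high
- glue_stick: bystander, stands loose near the work; origin at the centre of its foot. Yellow glue stick with a green cap, standing, 27 mm across, 92 mm high
- spray_can: bystander, stands loose near the work; origin at the centre of its foot. Spray can with a gold cap, 54 mm across, 150 mm high
Things that resemble listed ones, but are neither listed nor needed, are in the scene too. Leave any yellow look-alike of the weight_a alone. What is shaped like the weight_b but blue is not meant.

How it is judged:
By the outcome, as a careful person would: the job done as asked, in the order asked, and still so for the second after the job is handed in, while the arm keeps its last pose, push and grip.
It also fails if it takes over 72 s, if anything falls off the work surface, if the arm or the gripper's body presses on something with over 40 N, if the wrist force passes 120 N, or if a joint passes its speed limit or range.

## Robot

A 6-joint arm with a two-finger parallel gripper is mounted at the origin on the work surface. World frame = base frame: x ahead of the robot, y to its left, z up, the work surface at z = 0. Lengths are in m, angles in rad, forces in N, time in s.
With the tool pointing down it reaches from about 0.4 to 0.825 m from the base axis. Payload 7 kg.
Tool frame: the origin (TCP) lies on the centre line of the jaws, within the pads' length; the fingertips stand ctrl.tip_reach ahead of it and the grasp point (between the pads) lies 2 mm behind it (ctrl.tip_reach is the distance from the TCP to the fingertips, in m); z points along the fingers, y is the direction in which the jaws open and shut (so a half turn about z gives the same grasp; the last joint's range is limited). The gripper opens to 85 mm and grips with 20 to 120 N. Pads are 22 mm wide; open, the fingers measure 114 mm over their backs; the gripper's body (76 mm by 85 mm) begins 54 mm behind the grasp point. The pads swing forward as they close: fully open they stand 13 mm farther back than shut.
Start: joints at [-0.909, 0.359, 0.012, 0, -1.224, -0.288], TCP at [0.246, -0.628, 0.248] pointing down, gripper open.
Joint ranges: [-3.07, 3.07], [-1.43, 2.12], [-1.02, 1.25], [-3.03, 1.67], [-3.05, -0], [-3.03, 3.03]. Speed limits (rad/s): [2.39, 2.39, 3.01, 3.14, 3.14, 3.14].

## Interface

Orientations are given as a unit quaternion [x, y, z, w].
In Python, from rig import ctrl gives the robot as it stands.
- The arm moves only by the shell command python3 -m jog 'ROWS' [OPENING] [FORCE]. ROWS is JSON, a list of rows, each a list of 4 numbers: the shift along the tool's x, y, z in m, then the turn about the tool's z in rad. A call has 1 to 5 rows; each row shifts and turns the pose as measured when the row begins, along the tool's axes as they then stand; what a row does not reach is not made up. A row lasts 1/10 s, in which the tool goes at most 50 mm and 8.59 degrees, less where a joint would pass 70% of its speed; a pose out of reach is approached as far as the arm can. A call with a gripper value outside its range is refused whole. OPENING is the opening, from 0 (shut) to 1 (fully open), set as the call begins (- or left out, the last holds). The fingers move at their own pace and stop on an object; FORCE is the grip in N (left out, the last holds). Time passes only in rows, so rows that do not move let the fingers close. It gives the time, the measured TCP pose, the force and the opening at its end, in the units of the state.
- ctrl.sense(): the state, without advancing time (a new reading comes with each control period).
- ctrl.grab_frame(name): name is "scene" or "side" or "wrist"; returns a dict with "image" (420x560x3 uint8, red, green, blue), "fx", "fy", "cx", "cy" (pixels), "pose" (4x4, takes a point from camera to world coordinates); the wrist camera has in their place "T_tool_cam" (4x4, takes a point from camera to tool coordinates, whose origin is the TCP and whose axes are the flange's). Camera axes: x right, y down, z forward; pixel columns grow to the right and rows downward; lengths in m; the calibration is good to about 2 mm. The wrist camera is an equidistant fisheye: a pixel r from the principal point sees the ray r / f radians off the axis. A picture is of the moment at which its call begins: read the wrist's pose just before it. There is no depth.
- ctrl.hand_in(): hands the job in, once; it reports no verdict.
The state is a dict: "t": time; "joint_positions": joint angles; "joint_vel": joint speeds; "joint_efforts": joint torques, N m; "ee_pos": TCP position; "ee_rot": TCP orientation; "ft_force": force on the tool from outside, world axes, zero at the start; "wrist_torque": the same for the moment, N m; "gripper_width": opening from 0.0 (shut) to 1.0 (fully open).
Only numpy, scipy, OpenCV 4.12 (cv2) and the standard library are available. Lean on these libraries where they do the work, as an engineer would, in place of code of your own. Each camera call takes 0.05 s, during which the arm holds its last target.

## Working session

There is one attempt and no reset: what is moved stays moved. The work goes in short steps, Python scripts to look and compute and a shell command to move; the robot and the scene stay as the last step left them, time stands still between calls to the robot, and variables do not carry over. Pictures are saved under pics/ and viewed, and the job is handed in when it is done.

```bash
ls; mkdir -p pics
python3 - <<'E'
from rig import ctrl
import cv2
print(ctrl.sense(), ctrl.tip_reach)
for n in ("scene","side","wrist"):
    f=ctrl.grab_frame(n); cv2.imwrite(f"pics/{n}0.png",f["image"][:,:,::-1])
    print(n,{k:(v if k!="image" else 0) for k,v in f.items()})
E
```

```text
pics
{'t': 0.0, 'joint_positions': array([-9.08898040e-01,  3.59380058e-01,  1.10676565e-02, -3.37573920e-04,
       -1.22409817e+00, -2.88102893e-01]), 'joint_vel': array([-1.09209933e-03, -1.23797752e-03, -6.96820936e-04,  2.93710192e-05,
        1.32709074e-03, -1.75669594e-03]), 'joint_efforts': array([-1.20128432e-03, -5.83322525e+01,  2.93408310e+01,  6.93669587e+00,
       -6.19037120e-03,  5.17672348e-06]), 'ee_pos': array([ 0.24629023, -0.62798175,  0.24737417]), 'ee_rot': array([-1.85754973e-01,  9.82595753e-01,  7.90346155e-04, -2.27999620e-04]), 'ft_force': array([-0.07779214, -0.0710704 , -0.11059403]), 'wrist_torque': array([-0.01950976, -0.01879568, -0.00765287]), 'gripper_width': 1.003301019402927} 0.017
scene {'image': 0, 'fx': 395.31730174524375, 'fy': 395.31730174524375, 'cx': 280.1211258623027, 'cy': 214.20068880491266, 'pose': array([[ 0.07727768,  0.54739547, -0.83329848,  1.43283403],
       [ 0.99696631, -0.0346367 ,  0.06970284, -0.14838852],
       [ 0.0092923 , -0.83615698, -0.54841148,  0.63203006],
       [ 0.        ,  0.        ,  0.        ,  1.       
[... 154 characters left out ...]
04311622,  0.03555868,  0.50682538],
       [-0.05304731,  0.53087356, -0.84578913,  0.99096041],
       [ 0.01759007, -0.84635351, -0.53233103,  0.71008895],
       [ 0.        ,  0.        ,  0.        ,  1.        ]])}
wrist {'image': 0, 'fx': 325.19226210127806, 'fy': 325.19226210127806, 'cx': 280.45045901424936, 'cy': 205.51744128352072, 'T_tool_cam': array([[-5.37212133e-04, -9.65106034e-01, -2.61858845e-01,
         6.65268254e-02],
       [ 9.99999661e-01, -6.81667986e-04,  4.60820544e-04,
        -3.65134940e-04],
       [-6.23241479e-04, -2.61858509e-01,  9.65106073e-01,
        -1.25359927e-01],
       [ 0.00000000e+00,  0.00000000e+00,  0.00000000e+00,
         1.00000000e+00]])}
```

View pics/scene0.png

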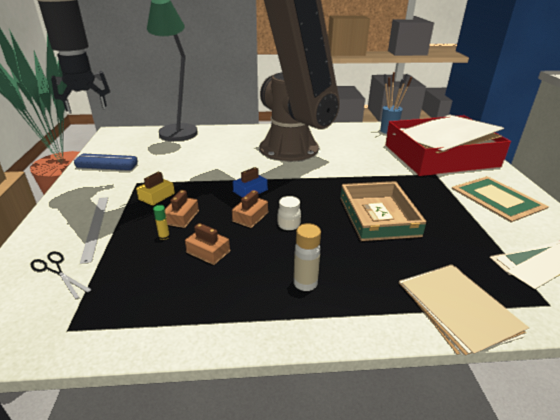

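View pics/side0.png

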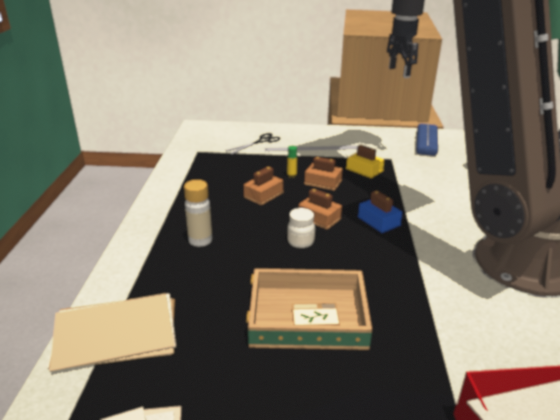

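View pics/wrist0.png

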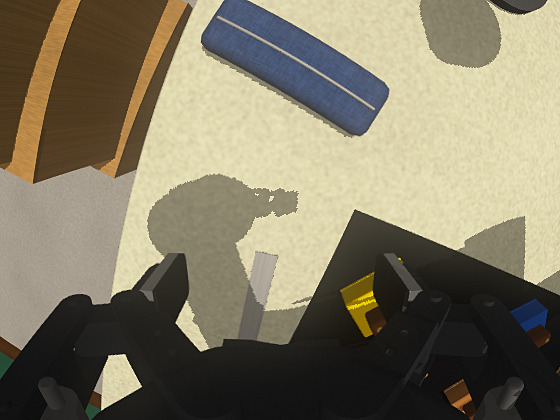

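Candidates: brown wood blocks at scene pixels (181,210), (250,208) and (207,245). The yellow block (155,188) and blue block (250,182) are decoys. The panel is at (380,212), inside the green box at (382,210). Next, close crops to check.

Run:
```python
import cv2,numpy as np
a=cv2.imread("pics/scene0.png"); b=cv2.imread("pics/side0.png")
cv2.imwrite("pics/c1.png",cv2.resize(a[165:270,130:310],None,fx=4.4,fy=4.4,interpolation=cv2.INTER_CUBIC))
cv2.imwrite("pics/c2.png",cv2.resize(a[175:245,330:430],None,fx=7,fy=7,interpolation=cv2.INTER_CUBIC))
cv2.imwrite("pics/c3.png",cv2.resize(b[130:255,230:410],None,fx=4.4,fy=4.4,interpolation=cv2.INTER_CUBIC))
cv2.imwrite("pics/c4.png",cv2.resize(b[260:355,240:380],None,fx=5.7,fy=5.7,interpolation=cv2.INTER_CUBIC))
```

```text
(no output)
```

View pics/c1.png

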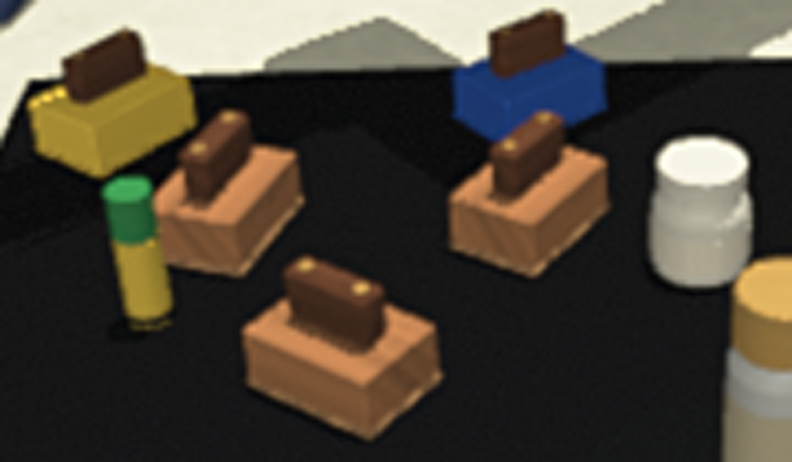

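View pics/c2.png

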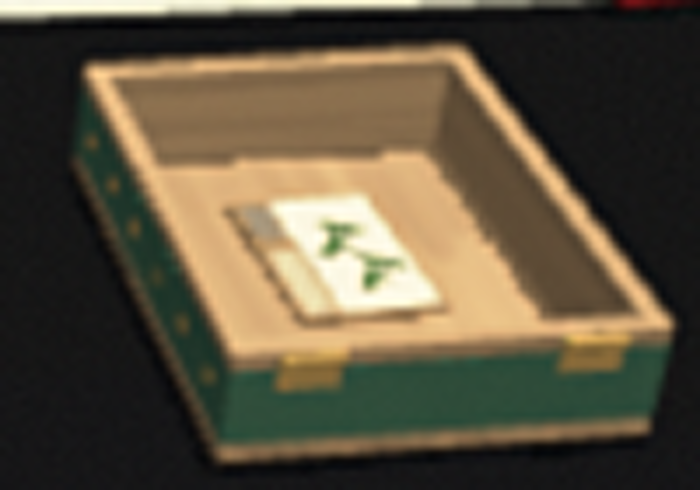

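View pics/c3.png

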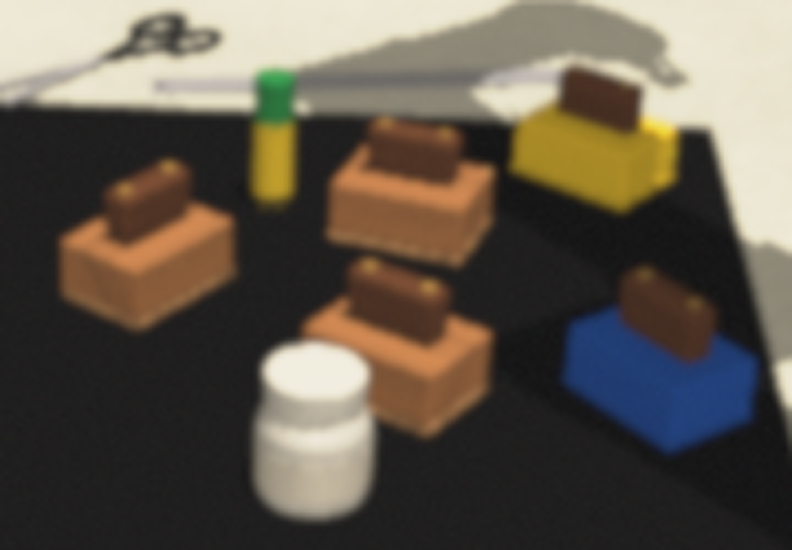

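View pics/c4.png

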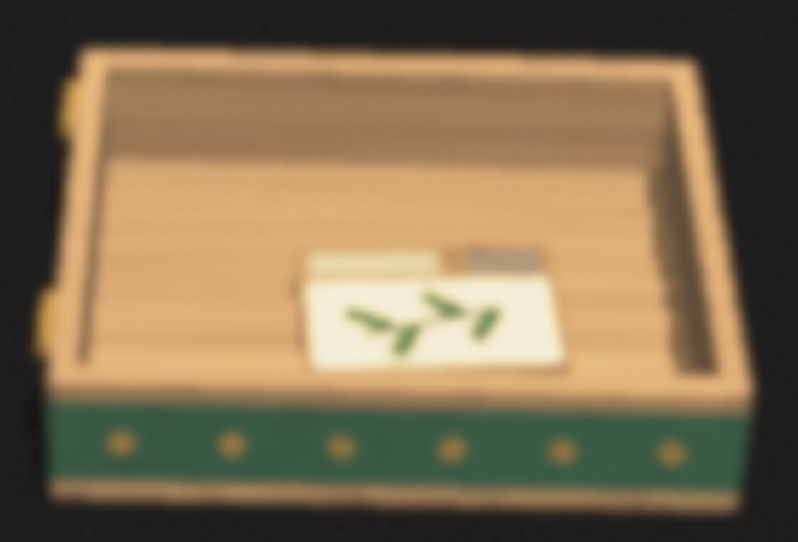

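```bash
cat > h.py <<'E'
import numpy as np, cv2
from rig import ctrl
from scipy.spatial.transform import Rotation as R
CAL={'scene':(395.317,280.121,214.2007,np.array([[0.07727768,0.54739547,-0.83329848,1.43283403],[0.99696631,-0.0346367,0.06970284,-0.14838852],[0.0092923,-0.83615698,-0.54841148,0.63203006]])),
'side':(523.559,288.833,219.9067,np.array([[-0.99843706,-0.04311622,0.03555868,0.50682538],[-0.05304731,0.53087356,-0.84578913,0.99096041],[0.01759007,-0.84635351,-0.53233103,0.71008895]]))}
def ray(cam,uv,z):
    f,cx,cy,P=CAL[cam]; d=P[:,:3]@np.array([(uv[0]-cx)/f,(uv[1]-cy)/f,1]); o=P[:,3]
    return (o+d*(z-o[2])/d[2])[:2]
def proj(cam,X):
    f,cx,cy,P=CAL[cam]; c=(np.atleast_2d(X)-P[:,3])@P[:,:3]
    return np.c_[f*c[:,0]/c[:,2]+cx,f*c[:,1]/c[:,2]+cy]
TC=np.array([[-5.37212133e-04,-9.65106034e-01,-2.61858845e-01,6.65268254e-02],[9.99999661e-01,-6.81667986e-04,4.60820544e-04,-3.65134940e-04],[-6.23241479e-04,-2.61858509e-01,9.65106073e-01,-1.25359927e-01]])
WF,WX,WY=325.19226,280.45046,205.51744
def wray(uv,z,pos,q):
    u,v=uv[0]-WX,uv[1]-WY; r=np.hypot(u,v); th=r/WF
    d=np.array([np.sin(th)*u/max(r,1e-9),np.sin(th)*v/max(r,1e-9),np.cos(th)])
    Rt=R.from_quat(q).as_matrix(); d=Rt@TC[:,:3]@d; o=np.array(pos)+Rt@TC[:,3]
    return (o+d*(z-o[2])/d[2])[:2]
def wproj(X,pos,q):
    Rt=R.from_quat(q).as_matrix(); t=(np.atleast_2d(X)-np.array(pos))@Rt
    c=(t-TC[:,3])@TC[:,:3]; rho=np.hypot(c[:,0],c[:,1]); th=np.arctan2(rho,c[:,2])
    return np.c_[WF*th*c[:,0]/rho+WX,WF*th*c[:,1]/rho+WY]
def rect(x,y,yaw,L,W,z):
    c,s=np.cos(yaw),np.sin(yaw); return np.array([[x+c*a-s*b,y+s*a+c*b,z] for a,b in [(L/2,W/2),(-L/2,W/2),(-L/2,-W/2),(L/2,-W/2)]])
def toolplan(target,yaw):
    "xy shift in tool axes and turn so that jaws(y tool) are perpendicular to yaw direction"
    s=ctrl.sense(); Rt=R.from_quat(s['ee_rot']).as_matrix(); d=np.array(target)-s['ee_pos']
    tx=np.arctan2(Rt[1,0],Rt[0,0]); dy=(yaw-tx+np.pi/2)%np.pi-np.pi/2  # world turn
    print('t',round(s['t'],2),'pos',s['ee_pos'].round(4),'tool x yaw',round(tx,4),'shift tool',(Rt.T@d).round(4),'turn about tool z',round(-dy,4),'tilt zz',Rt[:,2].round(4),'q6',s['joint_positions'].round(3))
E
python3 - <<'E'
from h import *
c1=lambda p:((p[0]+.5)/4.4-.5+130,(p[1]+.5)/4.4-.5+165)
c3=lambda p:((p[0]+.5)/4.4-.5+230,(p[1]+.5)/4.4-.5+130)
D={'W1':([(202,152),(232,117)],[(385,124),(445,134)]),'W2':([(508,152),(545,118)],[(370,266),(430,287)]),'W3':([(303,265),(362,290)],[(125,190),(170,167)])}
for k,(a,b) in D.items():
    for cam,f,p in(('scene',c1,a),('side',c3,b)):
        A,B=[ray(cam,f(x),.074) for x in p]; d=B-A
        print(k,cam,((A+B)/2).round(4),'len',np.hypot(*d).round(3),'yaw',np.degrees(np.arctan2(d[1],d[0])).round(1)%180)
c2=lambda p:((p[0]+.5)/7-.5+330,(p[1]+.5)/7-.5+175)
c4=lambda p:((p[0]+.5)/5.7-.5+240,(p[1]+.5)/5.7-.5+260)
P=np.array([ray('scene',c2(p),.009) for p in[(228,207),(370,195),(447,308),(308,322)]]);print(P.round(4),P.mean(0))
P=np.array([ray('side',c4(p),.009) for p in[(303,250),(547,247),(567,368),(312,370)]]);print(P.round(4),P.mean(0))
P=np.array([ray('scene',c2(p),.05) for p in[(85,65),(465,45),(675,330),(235,365)]]);print('box',P.round(4),P.mean(0))
P=np.array([ray('side',c4(p),.05) for p in[(83,47),(695,60),(752,405),(48,392)]]);print('box',P.round(4),P.mean(0))
for n,a,z in(('pot',(289,204),.07),):print(n,ray('scene',a,z))
print('stick',ray('scene',c1((127,188)),.092),ray('side',c3((276,78)),.092))
print('can',ray('scene',(309,234),.15),'pot',ray('scene',c1((703,162)),.075),ray('side',c3((316,372)),.075))
E
```

```text
W1 scene [ 0.4713 -0.3492] len 0.044 yaw 163.2
W1 side [ 0.4681 -0.3489] len 0.04 yaw 163.5
W2 scene [ 0.4839 -0.1553] len 0.047 yaw 149.8
W2 side [ 0.4774 -0.1546] len 0.04 yaw 147.6
W3 scene [ 0.633  -0.2647] len 0.043 yaw 52.7
W3 side [ 0.6312 -0.2645] len 0.041 yaw 53.8
[[0.4468 0.1807]
 [0.441  0.2447]
 [0.529  0.2502]
 [0.5354 0.1909]] [0.48805777 0.21663173]
[[0.5291 0.1909]
 [0.4432 0.183 ]
 [0.4378 0.2437]
 [0.5233 0.2508]] [0.48335211 0.21709133]
box [[0.3921 0.1261]
 [0.3842 0.2982]
 [0.6085 0.305 ]
 [0.6204 0.134 ]] [0.5012978  0.21585007]
box [[0.6124 0.1335]
 [0.391  0.1243]
 [0.3846 0.2998]
 [0.6041 0.3098]] [0.49803293 0.21685143]
pot [ 0.53029357 -0.04914827]
stick [ 0.56098028 -0.38630307] [ 0.55873402 -0.3791546 ]
can [ 0.77860922 -0.0332797 ] pot [ 0.52526413 -0.04772239] [ 0.52141498 -0.0454846 ]
```

Run:
```python
from h import *
for n,x,y,w in(('W1',.4695,-.349,163.3),('W2',.48,-.155,148.7),('W3',.632,-.2646,53.3)):
    print(n);toolplan((x,y,.2),np.radians(w))
print(wproj([[.2463,-.628,.23],[.2463,-.628,0]],*[ctrl.sense()[k] for k in('ee_pos','ee_rot')]))
```

```text
W1
t 0.15 pos [ 0.2463 -0.6281  0.2476] tool x yaw -2.7679 shift tool [-0.3097  0.1783  0.0478] turn about tool z 0.6651 tilt zz [-6.0e-04  1.1e-03 -1.0e+00] q6 [-0.909  0.359  0.011 -0.    -1.224 -0.288]
W2
t 0.15 pos [ 0.2463 -0.6281  0.2476] tool x yaw -2.7679 shift tool [-0.3903  0.3551  0.048 ] turn about tool z 0.92 tilt zz [-6.0e-04  1.1e-03 -1.0e+00] q6 [-0.909  0.359  0.011 -0.    -1.224 -0.288]
W3
t 0.15 pos [ 0.2463 -0.6281  0.2476] tool x yaw -2.7679 shift tool [-0.4918  0.1976  0.0478] turn about tool z -0.5566 tilt zz [-6.0e-04  1.1e-03 -1.0e+00] q6 [-0.909  0.359  0.011 -0.    -1.224 -0.288]
[[281.25178315 261.08605964]
 [280.40919919 176.83164777]]
```

```bash
python3 -m jog '[[-0.043,0.025,0,0],[-0.043,0.025,0,0],[-0.043,0.025,0,0],[-0.043,0.025,0,0],[-0.043,0.025,0,0]]' 0.6 60; python3 -m jog '[[-0.043,0.025,0,0],[-0.043,0.025,0.0,0],[0,0,0,0.14],[0,0,0,0.14],[0,0,0,0.14]]';python3 -m jog '[[0,0,0,0.14],[0,0,0,0.14],[0,0,0,0]]'
python3 - <<'E'
from h import *
toolplan((.4695,-.349,.2),np.radians(163.3))
s=ctrl.sense();f=ctrl.grab_frame('wrist');cv2.imwrite('pics/w1.png',f['image'][:,:,::-1])
E
```

```text
t: 0.65
ee_pos: [0.3997, -0.433, 0.2442]
ee_rot: [-0.181, 0.984, 0.002, -0.002]
ft_force: [1.3, -0.9, 0.5]
gripper_width: 0.596
t: 1.15
ee_pos: [0.4664, -0.3481, 0.2436]
ee_rot: [0.03, 1.0, 0.002, -0.002]
ft_force: [-0.3, -0.5, -0.4]
gripper_width: 0.597
t: 1.45
ee_pos: [0.4665, -0.347, 0.2428]
ee_rot: [0.176, 0.984, 0.002, -0.003]
ft_force: [0.7, -0.4, -1.0]
gripper_width: 0.602
t 1.45 pos [ 0.4665 -0.347   0.2428] tool x yaw 2.7887 shift tool [-0.0038 -0.001   0.0428] turn about tool z -0.0614 tilt zz [-0.0059  0.0059 -1.    ] q6 [-0.306  0.214 -0.2   -0.004 -1.164 -1.616]
```

View pics/w1.png

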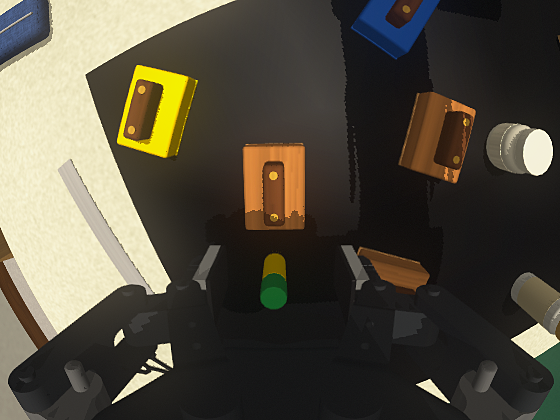

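The wrist view shows W1's handle dots at (273,176) and (274,217), upright in the picture. W2's dots are at (467,122) and (457,160), and the glue stick is at (273,280).

Run:
```python
from h import *
s=ctrl.sense();p,q=s['ee_pos'],s['ee_rot']
for n,a,b in(('W1',(273,176),(274,217)),('W2',(467,122),(457,160))):
    A,B=wray(a,.074,p,q),wray(b,.074,p,q);d=B-A;m=(A+B)/2;y=np.arctan2(d[1],d[0])
    print(n,m.round(4),np.hypot(*d),np.degrees(y)%180);toolplan((*m,.062),y)
# tilt check
```

```text
W1 [ 0.4677 -0.354 ] 0.03925634347861097 161.0870031635601
t 1.5 pos [ 0.4664 -0.347   0.2428] tool x yaw 2.7934 shift tool [-0.005  -0.0067  0.1808] turn about tool z -0.0181 tilt zz [-0.006   0.0059 -1.    ] q6 [-0.306  0.214 -0.2   -0.004 -1.164 -1.611]
W2 [ 0.4774 -0.1557] 0.0406233603072736 146.31620943845283
t 1.5 pos [ 0.4664 -0.347   0.2428] tool x yaw 2.7934 shift tool [0.0536 0.183  0.1819] turn about tool z 0.2397 tilt zz [-0.006   0.0059 -1.    ] q6 [-0.306  0.214 -0.2   -0.004 -1.164 -1.611]
```

```bash
python3 -m jog '[[-0.004,-0.005,0.03,-0.035],[0,0,0.03,0],[0,0,0.03,0],[0,0,0,0]]'
python3 - <<'E'
from h import *
toolplan((.468,-.352,.062),np.radians(162))
s=ctrl.sense();f=ctrl.grab_frame('wrist');cv2.imwrite('pics/w2.png',f['image'][:,:,::-1])
E
```

```text
t: 1.9
ee_pos: [0.4687, -0.3534, 0.1516]
ee_rot: [0.146, 0.989, 0.002, -0.002]
ft_force: [0.2, -0.3, 0.6]
gripper_width: 0.601
t 1.9 pos [ 0.4687 -0.3534  0.1516] tool x yaw 2.848 shift tool [0.0007 0.0008 0.0896] turn about tool z 0.0205 tilt zz [-0.0027  0.0046 -1.    ] q6 [-0.315  0.298 -0.311 -0.004 -0.966 -1.547]
```

View pics/w2.png

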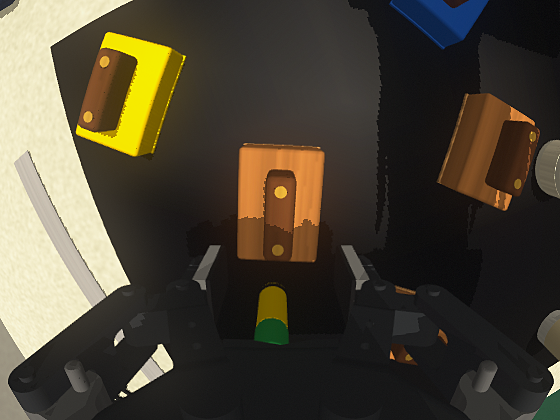

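Handle dots are at (280,192) and (278,250), centred between the jaws apart from a slight turn.

```bash
python3 - <<'E'
from h import *
s=ctrl.sense();p,q=s['ee_pos'],s['ee_rot']
A,B=wray((280.5,192),.074,p,q),wray((278,250),.074,p,q);d=B-A;m=(A+B)/2;y=np.arctan2(d[1],d[0])
print(m.round(4),np.hypot(*d),np.degrees(y)%180);toolplan((*m,.062),y)
E
python3 -m jog '[[0,0,0.03,0.025],[0,0,0.03,0],[0,0,0.018,0],[0,0,0.010,0],[0,0,0,0]]'
```

```text
[ 0.47   -0.3551] 0.0406238893003988 160.7479544598068
t 1.95 pos [ 0.4699 -0.3541  0.154 ] tool x yaw 2.8482 shift tool [-0.0004 -0.0011  0.092 ] turn about tool z 0.0426 tilt zz [-2.0e-04  2.7e-03 -1.0e+00] q6 [-0.315  0.296 -0.308 -0.003 -0.968 -1.547]
t: 2.45
ee_pos: [0.4765, -0.3575, 0.0735]
ee_rot: [0.153, 0.988, -0.001, 0.006]
ft_force: [0.3, -0.2, 0.4]
gripper_width: 0.599
```

```bash
python3 -m jog '[[0,0,0,0],[0,0,0,0]]'
python3 - <<'E'
from h import *
toolplan((.47,-.3551,.062),np.radians(161))
s=ctrl.sense();f=ctrl.grab_frame('wrist');cv2.imwrite('pics/w3.png',f['image'][:,:,::-1])
E
```

```text
t: 2.65
ee_pos: [0.4782, -0.3583, 0.0763]
ee_rot: [0.152, 0.988, -0.002, 0.008]
ft_force: [-0.1, -0.0, 0.3]
gripper_width: 0.602
t 2.65 pos [ 0.4782 -0.3583  0.0763] tool x yaw 2.8362 shift tool [0.009  0.0006 0.0142] turn about tool z 0.0263 tilt zz [ 0.015  -0.0061 -0.9999] q6 [-0.315  0.388 -0.384  0.002 -0.783 -1.562]
```

View pics/w3.png

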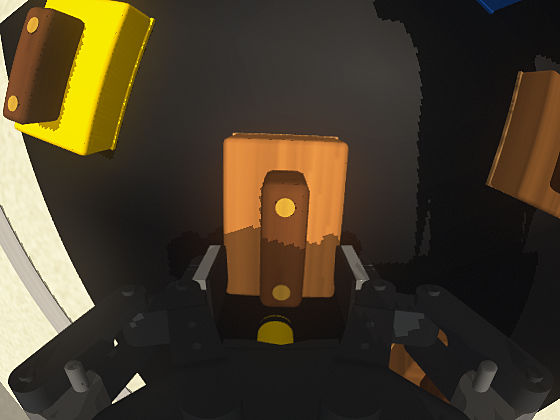

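```bash
python3 -m jog '[[0.005,0,0.002,0.02],[0.004,0,0.002,0.01],[0,0,0.005,0],[0,0,0.005,0],[0,0,0,0]]'
python3 - <<'E'
from h import *
toolplan((.47,-.3551,.062),np.radians(161))
E
```

```text
t: 3.2
ee_pos: [0.4698, -0.3556, 0.0633]
ee_rot: [0.168, 0.986, -0.002, 0.01]
ft_force: [0.2, 0.1, -0.3]
gripper_width: 0.603
t 3.2 pos [ 0.4698 -0.3556  0.0633] tool x yaw 2.8037 shift tool [0.     0.0006 0.0013] turn about tool z -0.0063 tilt zz [ 0.0186 -0.0074 -0.9998] q6 [-0.316  0.392 -0.417  0.002 -0.742 -1.594]
```

Good. Close the jaws, then settle.

```bash
python3 -m jog '[[0,0,0,0],[0,0,0,0],[0,0,0,0],[0,0,0,0],[0,0,0,0]]' 0 60;  python3 - <<'E'
from h import *
toolplan((.47,-.3551,.062),np.radians(161))
s=ctrl.sense();print(s['gripper_width'],s['ft_force'],s['wrist_torque'])
f=ctrl.grab_frame('wrist');cv2.imwrite('pics/w4.png',f['image'][:,:,::-1])
E
python3 -m jog '[[0,0,-0.003,0],[0,0,-0.003,0],[0,0,-0.003,0],[0,0,0,0],[0,0,0,0]]';python3 -m jog '[[0,0,0,0],[0,0,0,0],[0,0,0,0]]'
```

```text
t: 3.7
ee_pos: [0.4699, -0.3556, 0.0629]
ee_rot: [0.168, 0.986, -0.002, 0.009]
ft_force: [-0.6, 0.5, -0.0]
gripper_width: 0.22
t 3.7 pos [ 0.4699 -0.3556  0.0629] tool x yaw 2.8041 shift tool [0.0001 0.0005 0.0009] turn about tool z -0.0059 tilt zz [ 0.0176 -0.0072 -0.9998] q6 [-0.315  0.393 -0.417  0.002 -0.742 -1.594]
0.22028734518600995 [-0.63888704  0.47244559 -0.03307431] [-0.03137458  0.14989822 -0.03217052]
t: 4.25
ee_pos: [0.4675, -0.3544, 0.0704]
ee_rot: [0.169, 0.986, -0.001, 0.007]
ft_force: [0.1, -0.6, -6.2]
gripper_width: 0.22
t: 4.55
ee_pos: [0.4673, -0.3543, 0.0701]
ee_rot: [0.169, 0.986, -0.001, 0.007]
ft_force: [0.2, 0.5, -6.6]
gripper_width: 0.224
```

View pics/w4.png

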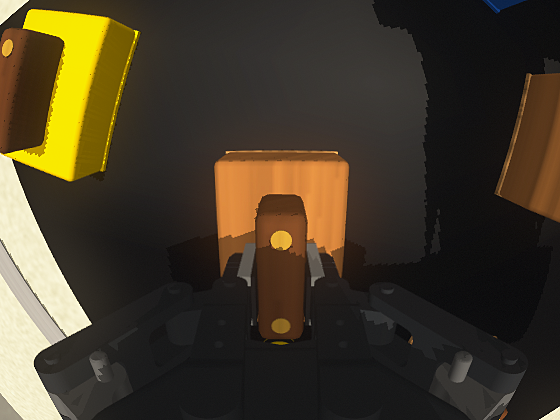

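−6.6 N with the weight off the table, so it's about 0.65 kg. I'll average the force, raise it clear, look from outside, and work out where it sits in the hand.

```bash
python3 -m jog '[[0,0,-0.01,0],[0,0,-0.01,0],[0,0,-0.01,0],[0,0,-0.01,0],[0,0,0,0]]' 0 80;  python3 -m jog '[[0,0,0,0],[0,0,0,0],[0,0,0,0]]'
python3 - <<'E'
from h import *
q=[0.168,0.986,-.002,.009]
P=(.4699,-.3556,.0629)
A,B=wray((281,240),.074,P,q),wray((280.5,326),.074,P,q);m=(A+B)/2;d=B-A
Rt=R.from_quat(q).as_matrix();print('handle centre',m,np.degrees(np.arctan2(d[1],d[0]))%180,np.hypot(*d),'in tool',Rt.T@(np.array([*m,.074])-P))
toolplan((.486,.217,.18),np.radians(5))
F=[]
for i in range(3):
    f=ctrl.grab_frame(('side','scene','wrist')[i]);cv2.imwrite(f'pics/l{i}.png',f['image'][:,:,::-1]);F.append(ctrl.sense()['ft_force'])
print(np.mean(F,0))
E
```

```text
t: 5.05
ee_pos: [0.4671, -0.3544, 0.1145]
ee_rot: [0.169, 0.986, -0.001, 0.007]
ft_force: [-0.1, 0.8, -5.5]
gripper_width: 0.22
t: 5.35
ee_pos: [0.467, -0.3542, 0.1149]
ee_rot: [0.169, 0.986, -0.001, 0.008]
ft_force: [0.3, 0.5, -5.7]
gripper_width: 0.216
handle centre [ 0.46762989 -0.35502022] 160.36710974323745 0.04022855721693864 in tool [ 0.00212927 -0.00021492 -0.0111409 ]
t 5.35 pos [ 0.467  -0.3542  0.1149] tool x yaw 2.8025 shift tool [ 0.1711  0.545  -0.0675] turn about tool z -0.4264 tilt zz [ 0.0149 -0.0048 -0.9999] q6 [-0.316  0.326 -0.371 -0.    -0.858 -1.594]
[-0.00976969  0.05959214 -5.94292986]
```

Run:
```python
import cv2,numpy as np
b=cv2.imread("pics/l0.png")[100:250,220:420]; a=cv2.imread("pics/l1.png")[130:270,120:310]
r=lambda x:cv2.resize(x,(780,int(x.shape[0]*780/x.shape[1])),interpolation=cv2.INTER_CUBIC)
cv2.imwrite("pics/l3.png",r(b));cv2.imwrite("pics/l4.png",r(a))
```

```text
(no output)
```

View pics/l3.png

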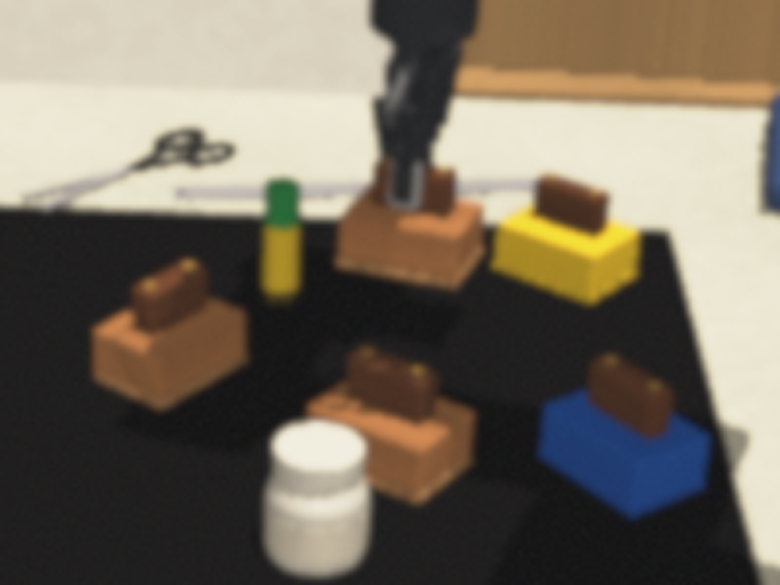

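View pics/l4.png

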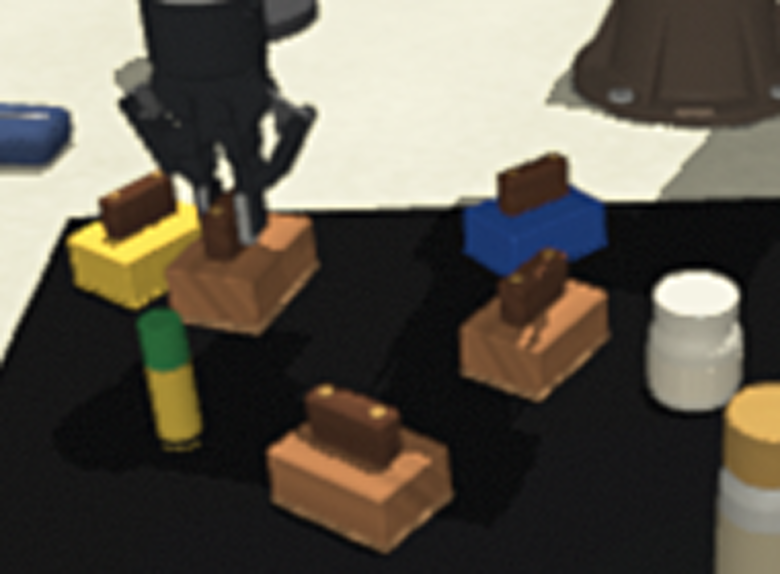

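View pics/l2.png

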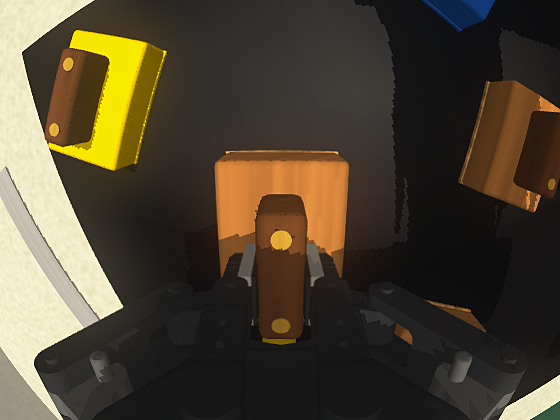

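Side and scene views show the held block clear of the table, and the others unmoved. The averaged force of 5.94 N gives 0.606 kg, so this is the lead-filled one (a plain one would read about 2 N). The wrist dots at (281,240) and (280,326) match those at grasp, so there's no slip. Next I raise it, turn, and carry it over.

```bash
python3 -m jog '[[0,0,-0.02,0],[0,0,-0.03,0],[0,0,-0.02,0],[0,0,0,-0.107],[0,0,0,-0.107]]'; python3 -m jog '[[0,0,0,-0.107],[0,0,0,-0.107],[0,0,0,0]]'
python3 - <<'E'
from h import *
toolplan((.60,.227,.18),np.radians(5))
E
```

```text
t: 6.0
ee_pos: [0.4647, -0.3534, 0.1848]
ee_rot: [0.06, 0.998, -0.001, 0.005]
ft_force: [-0.2, -0.4, -5.8]
gripper_width: 0.219
t: 6.3
ee_pos: [0.4645, -0.3532, 0.1845]
ee_rot: [-0.052, 0.999, -0.001, 0.005]
ft_force: [0.2, -0.1, -6.7]
gripper_width: 0.213
t 6.3 pos [ 0.4645 -0.3532  0.1845] tool x yaw -3.0376 shift tool [-0.195   0.563   0.0044] turn about tool z 0.0168 tilt zz [ 0.0091 -0.0022 -1.    ] q6 [-3.160e-01  2.540e-01 -2.900e-01 -1.000e-03 -1.017e+00 -1.151e+00]
```

```bash
python3 -m jog '[[-0.007,0.02,0,0],[-0.010,0.03,0,0],[-0.0125,0.036,0,0],[-0.0125,0.036,0,0],[-0.0125,0.036,0,0]]'; python3 -m jog '[[-0.0125,0.036,0,0],[-0.0125,0.036,0,0],[-0.0125,0.036,0,0],[-0.0125,0.036,0,0],[-0.0125,0.036,0,0]]'
python3 - <<'E'
from h import *
toolplan((.60,.227,.18),np.radians(5))
E
```

```text
t: 6.8
ee_pos: [0.503, -0.1897, 0.1825]
ee_rot: [-0.039, 0.999, -0.001, 0.003]
ft_force: [1.8, 0.0, -6.1]
gripper_width: 0.219
t: 7.3
ee_pos: [0.5528, 0.0022, 0.182]
ee_rot: [-0.03, 1.0, -0.001, 0.003]
ft_force: [1.4, -0.6, -5.5]
gripper_width: 0.219
t 7.3 pos [0.5528 0.0022 0.182 ] tool x yaw -3.0814 shift tool [-0.0606  0.2216  0.0018] turn about tool z -0.027 tilt zz [ 0.0058 -0.0023 -1.    ] q6 [ 0.361  0.21  -0.359  0.005 -0.997 -1.874]
```

```bash
python3 -m jog '[[-0.01,0.037,0,-0.01],[-0.01,0.037,0,-0.01],[-0.01,0.037,0,-0.01],[-0.01,0.037,0,0],[-0.01,0.03,0,0]]'; python3 -m jog '[[-0.009,0.03,0,0],[-0.002,0.007,0,0],[0,0,0,0],[0,0,0,0],[0,0,0,0]]'
python3 - <<'E'
from h import *
toolplan((.486,.217,.12),np.radians(5))
s=ctrl.sense();print(repr(s['ee_pos']),repr(s['ee_rot']))
for n in('wrist','scene','side'):
    f=ctrl.grab_frame(n);cv2.imwrite(f'pics/p_{n}.png',f['image'][:,:,::-1])
E
```

```text
t: 7.8
ee_pos: [0.5903, 0.1921, 0.1808]
ee_rot: [-0.037, 0.999, -0.001, 0.002]
ft_force: [0.5, -0.6, -6.3]
gripper_width: 0.219
t: 8.3
ee_pos: [0.5982, 0.2345, 0.1779]
ee_rot: [-0.033, 0.999, -0.002, 0.001]
ft_force: [0.6, -0.7, -5.9]
gripper_width: 0.216
t 8.3 pos [0.5982 0.2345 0.1779] tool x yaw -3.0755 shift tool [ 0.1132 -0.0098  0.0578] turn about tool z -0.0212 tilt zz [ 0.0019 -0.0046 -1.    ] q6 [ 0.68   0.356 -0.161  0.006 -1.055 -2.187]
array([0.59816795, 0.23453632, 0.1779322 ]) array([-3.30411641e-02,  9.99450883e-01, -2.32562363e-03,  8.97573801e-04])
```

View pics/p_wrist.png

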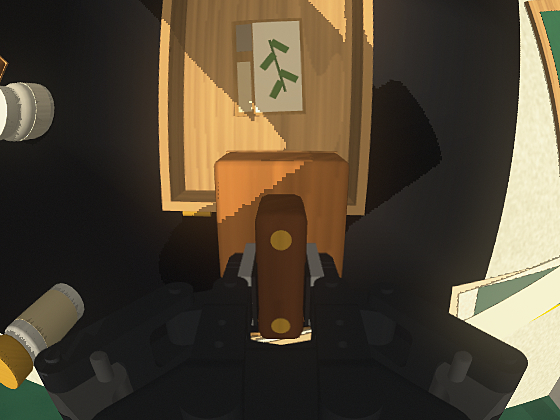

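The panel lies ahead of the held block, at about x 235–303, y 20–115. Zooming in for its corners.

Run:
```python
import cv2
a=cv2.imread("pics/p_wrist.png")[5:130,215:325]
cv2.imwrite("pics/pz.png",cv2.resize(a,None,fx=4.8,fy=4.8,interpolation=cv2.INTER_CUBIC))
```

```text
(no output)
```

View pics/pz.png

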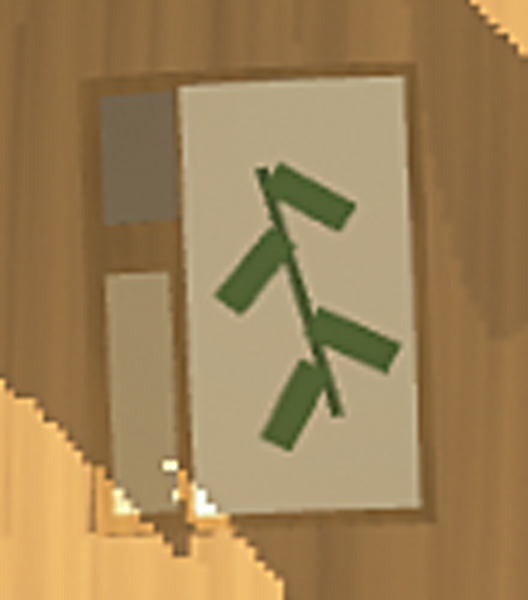

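Run:
```python
from h import *
p=[0.59816795,0.23453632,0.1779322];q=[-3.30411641e-02,9.99450883e-01,-2.32562363e-03,8.97573801e-04]
C=[(83,78),(413,65),(433,520),(95,533)]
W=np.array([wray(((x+.5)/4.8-.5+215,(y+.5)/4.8-.5+5),.009,p,q) for x,y in C]);print(W.round(4),W.mean(0))
for i,j in((0,3),(1,2),(0,1),(3,2)):
    d=W[j]-W[i];print(np.hypot(*d).round(4),np.degrees(np.arctan2(d[1],d[0])).round(2))
# overlay fits: panel rect on scene/side
m=W.mean(0);y=np.radians(5)
for cam,crop,s in(('scene',(330,175,430,245),7),('side',(240,260,380,355),5.7)):
    im=cv2.imread(f'pics/{cam}0.png')[crop[1]:crop[3],crop[0]:crop[2]];im=cv2.resize(im,None,fx=s,fy=s,interpolation=cv2.INTER_CUBIC)
    for (mm,c) in((m,(255,0,0)),):
        pts=proj(cam,rect(*mm,y,.09,.064,.009));pts=((pts-np.array(crop[:2])+.5)*s-.5).astype(int)
        cv2.polylines(im,[pts],True,c,1)
    cv2.imwrite(f'pics/ov_{cam}.png',im)
```

```text
[[0.442  0.1793]
 [0.4364 0.2411]
 [0.5248 0.2505]
 [0.5309 0.1876]] [0.48350459 0.21461708]
0.0894 5.35
0.0889 6.09
0.0621 95.19
0.0632 95.62
```

View pics/ov_scene.png

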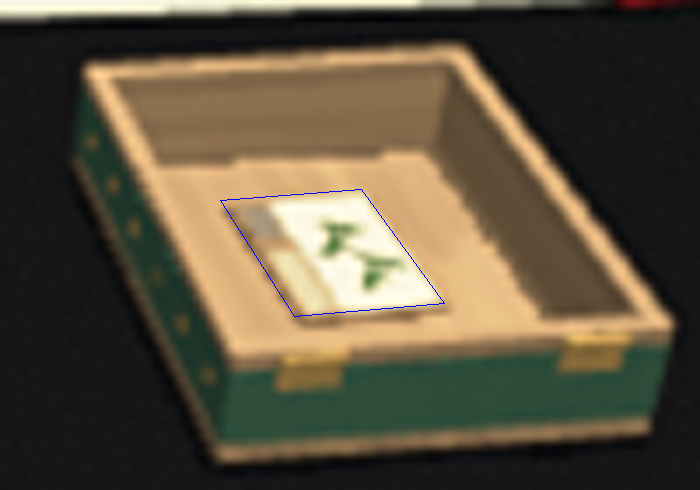

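View pics/ov_side.png

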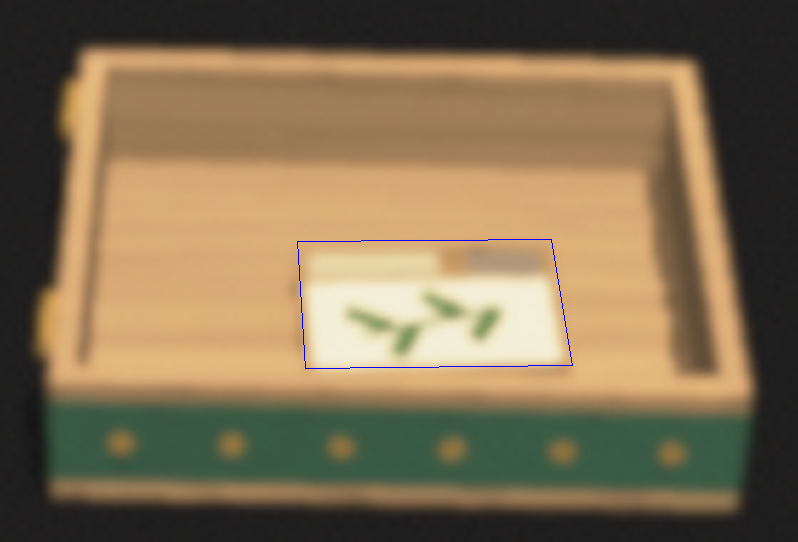

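```bash
python3 -m jog '[[0.02,-0.001,0,-0.01],[0.03,-0.002,0,-0.01],[0.03,-0.002,0,-0.01],[0.02,-0.002,0,0],[0.01,-0.002,0,0]]'; python3 -m jog '[[0,0,0,0],[0,0,0,0]]'
python3 - <<'E'
from h import *
toolplan((.4866,.2157,.082),np.radians(5.5))
E
```

```text
t: 8.95
ee_pos: [0.4878, 0.2126, 0.1784]
ee_rot: [-0.045, 0.999, -0.002, 0.002]
ft_force: [0.3, 0.7, -5.1]
gripper_width: 0.22
t: 9.15
ee_pos: [0.4875, 0.2119, 0.1798]
ee_rot: [-0.045, 0.999, -0.001, 0.003]
ft_force: [1.1, -0.9, -5.5]
gripper_width: 0.219
t 9.15 pos [0.4875 0.2119 0.1798] tool x yaw -3.0507 shift tool [0.0012 0.0041 0.0978] turn about tool z -0.0051 tilt zz [ 0.0064 -0.0017 -1.    ] q6 [ 0.783  0.178 -0.407  0.007 -0.983 -2.267]
```

```bash
python3 -m jog '[[0.001,0.004,0.02,-0.005],[0,0,0.02,0],[0,0,0.01,0],[0,0,0,0],[0,0,0,0]]'
python3 - <<'E'
from h import *
toolplan((.4866,.2157,.082),np.radians(5.5))
E
```

```text
t: 9.65
ee_pos: [0.4915, 0.2172, 0.13]
ee_rot: [-0.047, 0.999, -0.0, 0.006]
ft_force: [-0.5, 0.5, -5.9]
gripper_width: 0.218
t 9.65 pos [0.4915 0.2172 0.13  ] tool x yaw -3.0471 shift tool [ 0.0056 -0.001   0.048 ] turn about tool z -0.0015 tilt zz [ 1.100e-02  4.000e-04 -9.999e-01] q6 [ 0.786  0.239 -0.461  0.01  -0.863 -2.269]
```

```bash
python3 -m jog '[[0.004,-0.001,0.002,-0.002],[0.001,0,0.012,0],[0.001,0,0.012,0],[0,0,0,0],[0,0,0,0]]'
python3 - <<'E'
from h import *
toolplan((.4866,.2157,.082),np.radians(5.5))
for n in('scene','side'):
    f=ctrl.grab_frame(n);cv2.imwrite(f'pics/q_{n}.png',f['image'][:,:,::-1])
    c=(330,145,430,245) if n=='scene' else (230,220,390,355)
    im=f['image'][c[1]:c[3],c[0]:c[2],::-1];s=6 if n=='scene' else 4.4
    cv2.imwrite(f'pics/qz_{n}.png',cv2.resize(im,None,fx=s,fy=s,interpolation=cv2.INTER_CUBIC))
E
```

```text
t: 10.15
ee_pos: [0.4867, 0.2162, 0.1035]
ee_rot: [-0.048, 0.999, 0.001, 0.007]
ft_force: [-0.4, 0.5, -5.7]
gripper_width: 0.22
t 10.15 pos [0.4867 0.2162 0.1035] tool x yaw -3.0449 shift tool [ 0.0004 -0.0005  0.0215] turn about tool z 0.0007 tilt zz [ 0.0134  0.0021 -0.9999] q6 [ 0.792  0.263 -0.504  0.011 -0.794 -2.274]
```

View pics/qz_scene.png

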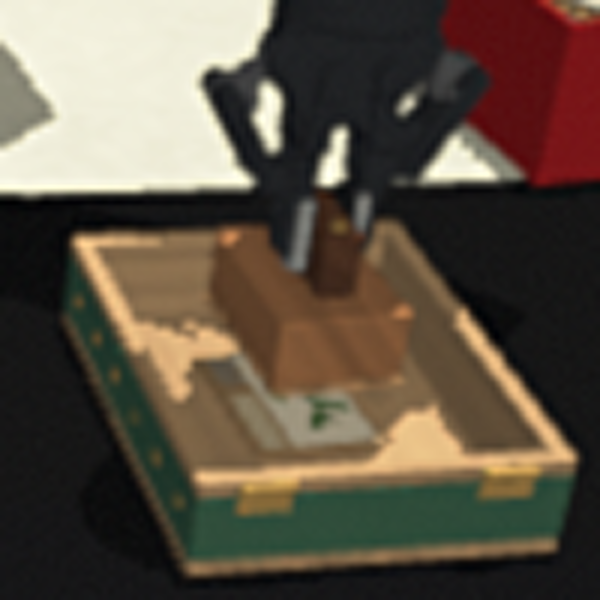

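View pics/qz_side.png

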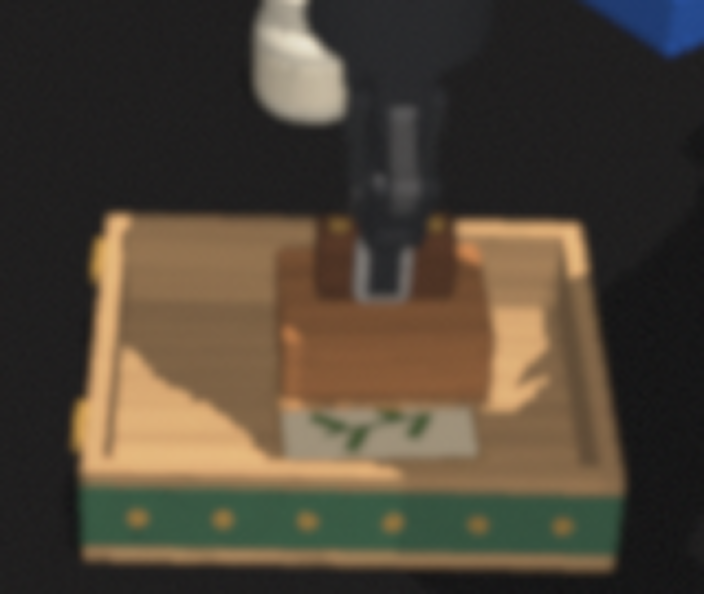

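```bash
cat > ov.py <<'E'
from h import *
def ov(cam,src,out,crop,s,rects):
    im=cv2.imread(src)[crop[1]:crop[3],crop[0]:crop[2]];im=cv2.resize(im,None,fx=s,fy=s,interpolation=cv2.INTER_CUBIC)
    for r,c in rects:
        pts=(((proj(cam,r)-np.array(crop[:2])+.5)*s-.5)*16).round().astype(int)
        cv2.polylines(im,[pts],True,c,1,cv2.LINE_AA,4)
    cv2.imwrite(out,im)
def wt(x,y,yaw,z): return [(rect(x,y,yaw,.09,.064,z),(255,255,0)),(rect(x,y,yaw,.09,.064,z+.04),(255,255,0)),(rect(x,y,yaw,.06,.02,z+.074),(0,255,255))]
E
python3 - <<'E'
from ov import *
w=wt(.4846,.216,np.radians(5.5),.0406);p=[(rect(.4845,.2155,np.radians(5.5),.09,.064,.009),(255,0,0))]
ov('scene','pics/q_scene.png','pics/qo1.png',(345,170,425,230),9.5,w+p)
ov('side','pics/q_side.png','pics/qo2.png',(280,255,360,332),7.6,w+p)
E
```

```text
(no output)
```

View pics/qo1.png

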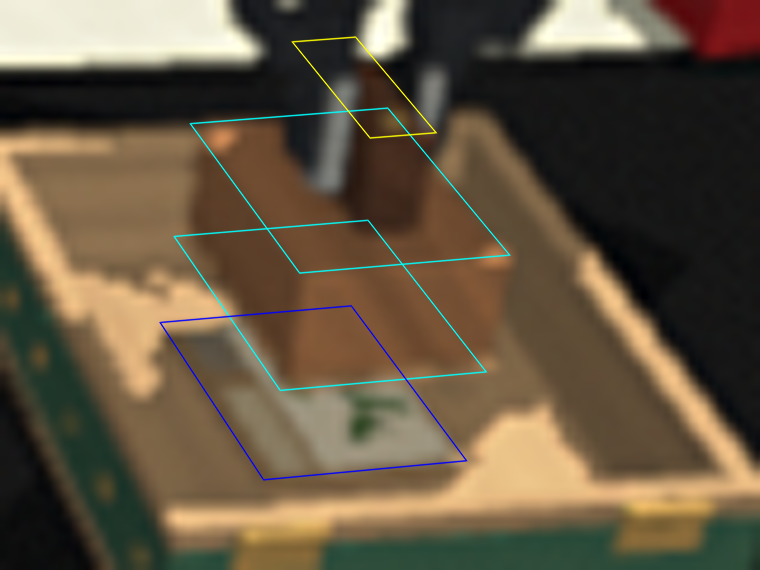

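View pics/qo2.png

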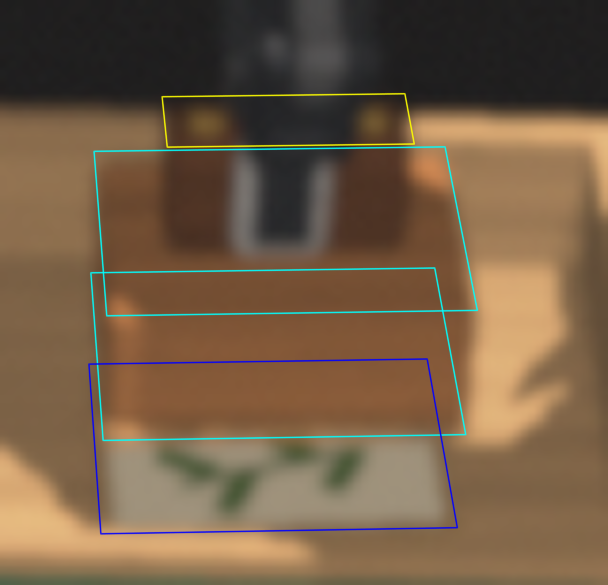

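Run:
```python
from h import *
s=ctrl.sense();f=ctrl.grab_frame('wrist');cv2.imwrite('pics/r.png',f['image'][:,:,::-1])
print(repr(s['ee_pos']),repr(s['ee_rot']))
im=f['image'][125:285,205:360,::-1]
cv2.imwrite('pics/rz.png',cv2.resize(im,None,fx=3.7,fy=3.7,interpolation=cv2.INTER_CUBIC))
im=cv2.convertScaleAbs(f['image'][138:172,205:360,::-1],alpha=1.6)
cv2.imwrite('pics/rzz.png',cv2.resize(im,None,fx=5,fy=5,interpolation=cv2.INTER_CUBIC))
```

```text
array([0.48660211, 0.21618924, 0.10363625]) array([-4.82608496e-02,  9.98812207e-01,  7.75832487e-04,  6.66809887e-03])
```

View pics/rz.png

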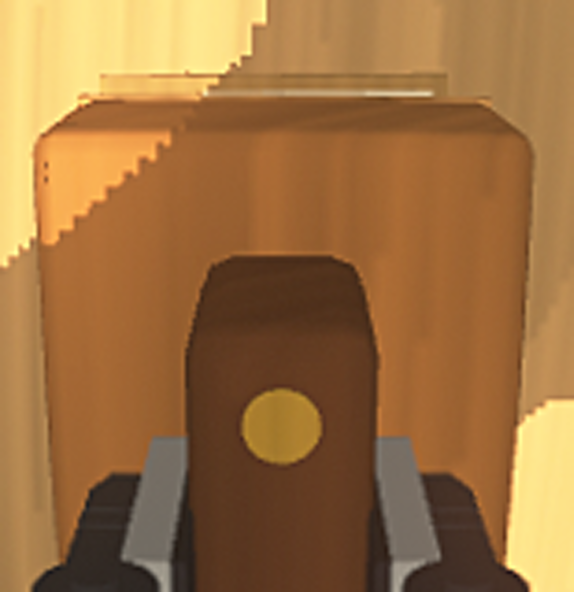

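View pics/rzz.png

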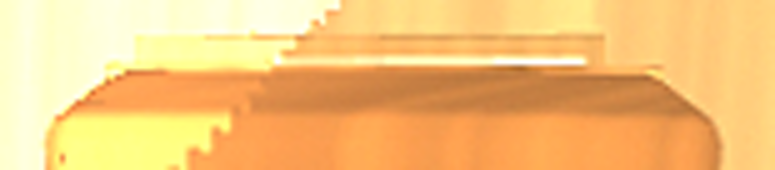

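Run:
```python
from h import *
f=cv2.imread('pics/r.png')
im=cv2.convertScaleAbs(f[140:158,220:285],alpha=1.0);cv2.imwrite('pics/ra.png',cv2.resize(im,None,fx=12,fy=12,interpolation=cv2.INTER_NEAREST))
im=f[140:158,290:350];cv2.imwrite('pics/rb.png',cv2.resize(im,None,fx=12,fy=12,interpolation=cv2.INTER_NEAREST))
```

```text
(no output)
```

View pics/ra.png

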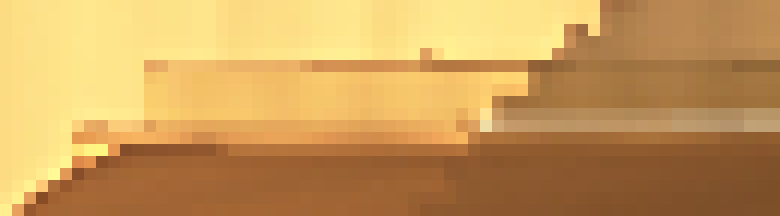

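View pics/rb.png

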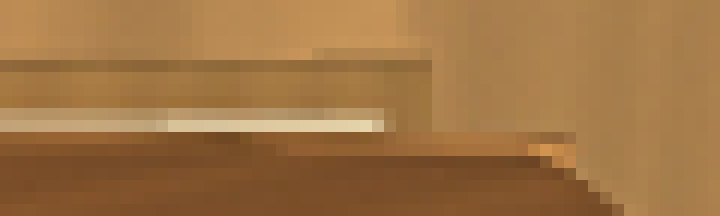

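Run:
```python
from h import *
p=[0.48660211,0.21618924,0.10363625];q=[-4.82608496e-02,9.98812207e-01,7.75832487e-04,6.66809887e-03]
Rt=R.from_quat(q).as_matrix()
for n,uv,z in(('panL',(231.5,145),.009),('panR',(325.5,144.7),.009),('corkL',(225.5,149.7),.0407),('corkR',(337.5,150.5),.0407)):
    w=wray(uv,z,p,q); d=w-np.array(p[:2]); x=Rt[:2,0]/np.hypot(*Rt[:2,0]); y=np.array([x[1],-x[0]])
    print(n,w.round(4),'tool horiz x,y',(d@x).round(4),(d@y).round(4))
```

```text
panL [0.4418 0.1784] tool horiz x,y 0.0483 -0.0333
panR [0.4355 0.2417] tool horiz x,y 0.0484 0.0303
corkL [0.4415 0.1795] tool horiz x,y 0.0485 -0.0322
corkR [0.4357 0.2445] tool horiz x,y 0.048 0.0331
```

```bash
python3 -m jog '[[0,-0.002,0,-0.008],[0,0,0.007,0],[0,0,0.007,0],[0,0,0.004,0],[0,0,0,0]]'
python3 - <<'E'
from h import *
toolplan((.4866,.2142,.082),np.radians(6))
E
```

```text
t: 10.8
ee_pos: [0.4878, 0.2145, 0.085]
ee_rot: [-0.053, 0.999, 0.001, 0.008]
ft_force: [0.2, -0.9, -5.5]
gripper_width: 0.221
t 10.8 pos [0.4878 0.2145 0.085 ] tool x yaw -3.0362 shift tool [ 0.0012 -0.0002  0.003 ] turn about tool z 0.0007 tilt zz [ 0.015   0.0037 -0.9999] q6 [ 0.788  0.287 -0.524  0.012 -0.747 -2.262]
```

```bash
python3 -m jog '[[0.001,0,0.002,0],[0,0,0.001,0],[0,0,0,0],[0,0,0,0],[0,0,0,0]]'
python3 - <<'E'
from h import *
toolplan((.4866,.2142,.082),np.radians(6))
s=ctrl.sense();f=ctrl.grab_frame('wrist');cv2.imwrite('pics/s.png',f['image'][:,:,::-1])
print(repr(s['ee_pos']),repr(s['ee_rot']))
f=f['image'][:,:,::-1];A=f[140:158,220:285];B=f[140:158,285:350]
cv2.imwrite('pics/sa.png',cv2.resize(np.vstack([A,B]),None,fx=12,fy=12,interpolation=cv2.INTER_NEAREST))
for n in('scene','side'):
    f=ctrl.grab_frame(n);cv2.imwrite(f'pics/s_{n}.png',f['image'][:,:,::-1])
    c=(345,165,425,230) if n=='scene' else (265,245,375,340)
    im=f['image'][c[1]:c[3],c[0]:c[2],::-1];k=9 if n=='scene' else 6
    cv2.imwrite(f'pics/sz_{n}.png',cv2.convertScaleAbs(cv2.resize(im,None,fx=k,fy=k,interpolation=cv2.INTER_CUBIC),alpha=1.5))
E
```

```text
t: 11.3
ee_pos: [0.4869, 0.2146, 0.0818]
ee_rot: [-0.053, 0.999, 0.001, 0.008]
ft_force: [0.3, 0.3, -6.6]
gripper_width: 0.22
t 11.3 pos [0.4869 0.2146 0.0818] tool x yaw -3.036 shift tool [ 0.0003 -0.0004 -0.0003] turn about tool z 0.0008 tilt zz [ 0.015   0.0035 -0.9999] q6 [ 0.79   0.291 -0.529  0.012 -0.738 -2.264]
array([0.48690118, 0.21462047, 0.08175238]) array([-0.05276528,  0.99857718,  0.00135434,  0.0075894 ])
```

View pics/sa.png

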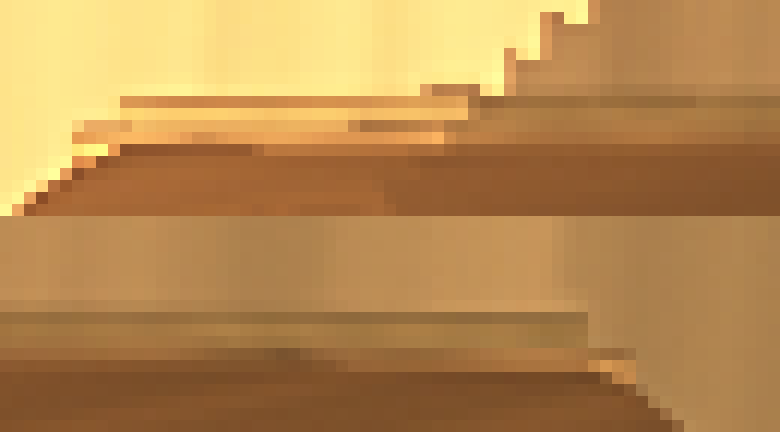

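View pics/sz_side.png

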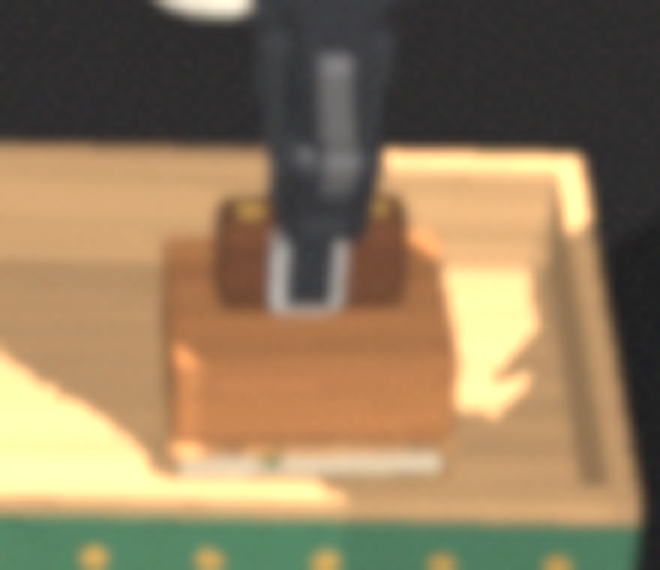

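View pics/sz_scene.png

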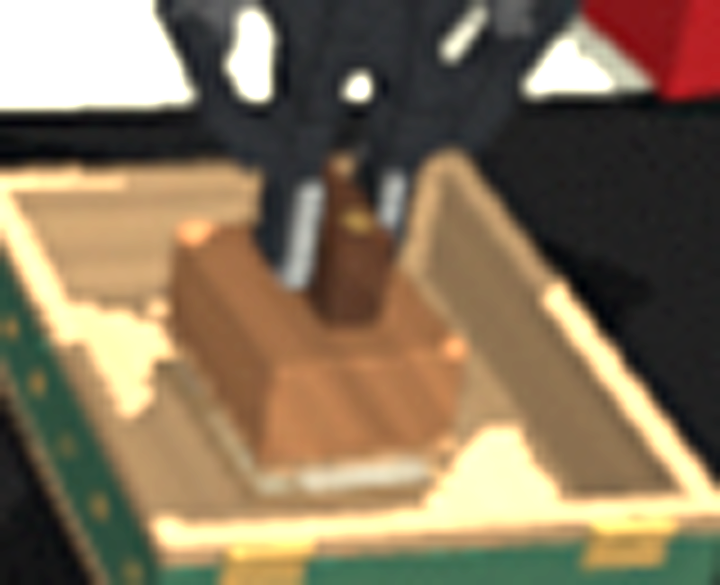

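Run:
```python
from h import *
p=[0.48690118,0.21462047,0.08175238];q=[-0.05276528,0.99857718,0.00135434,0.0075894]
Rt=R.from_quat(q).as_matrix()
for n,uv,z in(('panL',(229.5,147.9),.009),('panR',(333.5,147.7),.009),('corkL',(225.5,149.7),.0189),('corkR',(337.5,150.5),.0189)):
    w=wray(uv,z,p,q); d=w-np.array(p[:2]); x=Rt[:2,0]/np.hypot(*Rt[:2,0]); y=np.array([x[1],-x[0]])
    print(n,w.round(4),'tool horiz x,y',(d@x).round(4),(d@y).round(4))
```

```text
panL [0.4421 0.1785] tool horiz x,y 0.0484 -0.0312
panR [0.4353 0.2417] tool horiz x,y 0.0485 0.0323
corkL [0.4422 0.1776] tool horiz x,y 0.0484 -0.0321
corkR [0.4358 0.2425] tool horiz x,y 0.0479 0.0331
```

Wrist view: the panel's edge (columns 229.5–333.5, row 148) and the cork edge (225.5–337.5, row 150) share the same centre column, 281.5. In x they agree within 0.5 mm. Scene and side views show an even gap. One last settle and a full-scene check before handing in.

```bash
python3 -m jog '[[0,0,0,0],[0,0,0,0]]'
python3 - <<'E'
from h import *
toolplan((.4869,.2146,.0818),np.radians(6))
f=ctrl.grab_frame('scene');cv2.imwrite('pics/z.png',f['image'][:,:,::-1]);print(ctrl.sense()['ft_force'])
E
```

```text
t: 11.65
ee_pos: [0.4869, 0.2146, 0.0819]
ee_rot: [-0.053, 0.999, 0.001, 0.008]
ft_force: [0.1, 0.2, -5.1]
gripper_width: 0.223
t 11.65 pos [0.4869 0.2146 0.0819] tool x yaw -3.0361 shift tool [ 0.     -0.      0.0001] turn about tool z 0.0008 tilt zz [ 0.0152  0.0037 -0.9999] q6 [ 0.79   0.29  -0.529  0.012 -0.738 -2.264]
[-0.3314631   0.22239927 -6.40429225]
```

View pics/z.png

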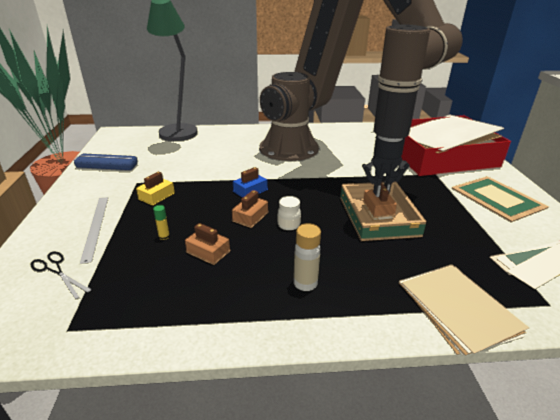

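The other things stand at their first pixels: blocks at (250,208) and (207,245), glue stick (161,222), pot (289,213), can (307,258).

```bash
python3 -c "
from rig import ctrl
print(ctrl.hand_in())"
```

```text
the job is handed in; nothing more can be done
None
```

The heavy weight is held level over the panel, about 9.9 mm above it, and I handed the job in at 11.7 s while still gripping it.

- **Finding it:** the first weight I hefted, the one beside the glue stick, read 5.9 N (about 0.6 kg). A plain one would read about 2 N, so I left the other two untouched.
- **Alignment:** in the last wrist picture the visible edges of weight and panel agreed within about 0.5 mm along and across. Squareness was within about 0.5°, and the weight's tilt had changed by about 0.3° since I gripped it.
- **Contact and slip:** the wrist force stayed at about the weight's own 6 N, so nothing is touching. The wrist pictures showed no slip in the grip.
- **Other things:** in the final scene picture everything else stands where it was at the start.
- **Disagreement:** the scene and side cameras gave positions up to about 6 mm different from the wrist camera and gripper. I aligned by the wrist view, which shows weight and panel edges together; in the other two views the weight looks squared over the panel by eye.

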